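# Load the bench trolley, then unhitch its tongue and hold it up

### The arm

A 7-joint arm with a two-finger parallel gripper is mounted at the origin on a cart in front of the work surface, level with it; the furniture and walls round the work are solid. World frame = base frame: x ahead of the robot, y to its left, z up, the work surface at z = 0. Lengths are in m, angles in rad, forces in N, time in s.
With the tool pointing down it reaches from about 0.425 to 0.925 m from the base axis. Payload 6.8 kg.
Tool frame: the origin (TCP) lies at the very end of the fingers, on their centre line; the grasp point (between the pads) lies 19 mm behind it; z points along the fingers, x is the direction in which the jaws open and shut, and the axes are right-handed (so a half turn about z gives the same grasp; the last joint's range is limited). The gripper opens to 85 mm and grips with 20 to 120 N. Pads are 22 mm wide; open, the fingers measure 114 mm over their backs; the gripper's body (76 mm by 85 mm) begins 54 mm behind the grasp point. The pads swing forward as they close: fully open they stand 13 mm farther back than shut.
Start: joints at [1.132, 0.477, 0.022, 1.555, -0.011, 1.109, -0.083], TCP at [0.219, -0.638, 0.231] pointing down, gripper open.
Joint ranges: [-2.96, 2.96], [-0.34, 2.1], [-1.41, 1.46], [0.24, 2.44], [-1.37, 4.51], [0.17, 1.92], [-2.96, 2.96]. Speed limits (rad/s): [2.39, 2.39, 3.14, 3.14, 3.14, 3.14, 3.14].

### API

Orientations are given as a rotation vector (axis times angle).
In Python, from bench import * gives the robot as it stands.
- The arm moves only by the tool servo_tool, never from a script. Its argument "increments" is one flat list of numbers, 7 for each row, row after row: the shift along the tool's x, y, z in mm, then the turn, a rotation vector about the tool's x, y, z in rad, then the finger opening in mm, from 0 to 85.4. In form: [tx, ty, tz, wx, wy, wz, fingers, tx, ty, tz, wx, wy, wz, fingers, ...]. A call has exactly 8 rows; each row shifts and turns the commanded pose from where the row before left it, along the tool's axes as they then stand; what a row does not reach is not made up. A row lasts 1/8 s, in which the tool goes at most 62.5 mm and 10.7 degrees, less where a joint would pass 70% of its speed; a pose out of reach is approached as far as the arm can. A call is refused whole if a number of a shift passes 62.5 or a number of a turn 0.188, either way. A call with a gripper value outside its range is refused whole. The fingers move at their own pace and stop on an object; "squeeze" is the grip in N (left out, the last holds). Time passes only in rows, so rows that do not move let the fingers close, or fill a call up. It gives the time, the measured TCP pose, the force and the opening at its end, in the units of the state.
- get_obs(): the state, without advancing time (a new reading comes with each control period).
- grab_frame(name): name is "scene" or "top" or "wrist"; returns (picture, depth): 400x640x3 uint8, red, green, blue; 400x640 float32, m along the optical axis (not along the pixel's ray), 0 where there is no reading.
- calibration(name): a dict with "fx", "fy", "cx", "cy" (pixels), "eye" and "orientation" of the camera in the world; the wrist camera has in their place "T_tool_cam" (4x4, takes a point from camera to tool coordinates, whose origin is the TCP and whose axes are the tool frame's). Camera axes: x right, y up, looking along -z (the intrinsics and any distortion apply to the point x, -y, -z); pixel columns grow to the right and rows downward; lengths in m; the calibration is good to about 2 mm. The wrist camera is an equidistant fisheye: a pixel r from the principal point sees the ray r / f radians off the axis. A picture is of the moment at which its call begins: read the wrist's pose just before it. calibration takes no time and is no camera call.
- hand_in(): hands the job in, once; it reports no verdict.
The state is a dict: "clock": time; "joints": joint angles; "qvel": joint speeds; "tau": joint torques, N m; "tcp_pos": TCP position; "orientation": TCP orientation; "contact_force": force on the tool from outside, world axes, zero at the start; "moment": the same for the moment, N m; "grip_width": finger opening in m.
Only numpy, scipy, OpenCV 4.12 (cv2) and the standard library are available. Lean on these libraries where they do the work, as an engineer would, in place of code of your own. Each camera call takes 0.05 s, during which the arm holds its last target.

### The job

Put the yellow-capped and the green-capped white bottles upright into the two empty cells of the blue crate on the bench trolley, one in each, setting them down rather than dropping them. Then unhitch the trolley: pull the red latch grip sideways, away from the coupler, against its spring, and with it pulled lift the yellow tongue until the coupler is at least 5 cm above its place on the ball. Finish while still holding the tongue up there, steady and not let go, with the brown bottle still in its cell and everything else on the bench left where it was.

Things in the scene. Friction and masses are not known exactly. Their poses are not given: they have to be found in the camera images.
- trolley: Bottle trolley on its aluminium docking plate, fixed to the bench. Origin on the bench under the crate's centre; -x runs from the crate along the tongue to the hitch ball (at x = -195 mm), y along the row of cells, z up. Blue crate: three open cells in a row along y, each 66x66 mm inside, 70 mm apart, 4 mm walls; cell floors 34 mm, wall tops 62 mm above the bench.
- cell_near (a point): centre of the floor of the empty end cell on the trolley's +y side (the one nearer the robot), 34 mm above the bench; axes as the trolley
- cell_mid (a point): centre of the floor of the empty middle cell, 34 mm above the bench; axes as the trolley
- cell_far (a point): centre of the floor of the end cell on the trolley's -y side, already holding the brown bottle; axes as the trolley
- yellow_cap_centre (a point): white bottle with yellow cap, 54 mm diameter, 100 mm tall, about 0.2 kg; the point is on its axis half-way up (50 mm above its foot); its z axis points up out of the cap. Round, may be grasped at any yaw round the straight lower body (from the foot to about 60 mm above it)
- green_cap_centre (a point): white bottle with green cap, 48 mm diameter, 88 mm tall, about 0.15 kg; the point is on its axis half-way up (44 mm above its foot); its z axis points up out of the cap. Round, may be grasped at any yaw round the straight lower body (from the foot to about 60 mm above it)
- blue_cap_centre (a point): brown bottle with blue cap, 56 mm diameter, 106 mm tall, standing in cell_far; point on its axis half-way up (53 mm above its foot)
- latch_grip (a point): centre of the latch's red grip block, 22 (x) x 14 (y) x 26 (z) mm, at rest 98 mm above the bench and 38.5 mm to the trolley's +y side of the ball. Free to take from above, fingers closing along y; the coupler beside it is 64 mm high and ends 22 mm from the ball's centre line. Pull it along +y (outward), then lift the tongue by it; it swings with the tongue about the hinge. Axes as the tongue
- coupler (a point): centre of the socket of the coupler on the tongue: 45 mm above the bench when hitched, 140 mm from the hinge; axes as the tongue (as the trolley when hitched)
- ball (a point): centre of the hitch ball (22 mm diameter), 45 mm above the bench; under it is a collar 30 mm in diameter
- tongue (a joint): angle of the tongue about its hinge in rad: 0 hitched and level, growing as the coupler rises, up to 1.0. The hinge axis lies along the trolley's y at x = -55 mm, 45 mm above the bench. The tongue falls by its own weight (about 3 N at the coupler)
- latch (a joint): travel of the latch in m along the trolley's +y: 0 sprung home, its bolt under the ball's collar, so that the tongue cannot rise; 0.014 at its stop; clear of the collar from 0.007. The spring pushes back with 3.5 N at 0 and 8.4 N at the stop
- wash_bottle: white squeeze bottle with blue cap and bent spout, 68x111x218 mm, origin under its centre; a bystander at the back
- beaker: small glass beaker, 50x50x65 mm, origin under its centre; a bystander on the right
- sticky_pad: yellow note pad, 78x78x11 mm, origin under its centre; a bystander on the right
- yellow_cap: the white bottle with yellow cap; origin under its foot
- green_cap: the white bottle with green cap; origin under its foot

How it is judged:
On the way, in this order (a step that is already met when the one before it is completed fails the run):
1. the yellow-capped and the green-capped bottle stand upright in the two empty cells, one in each, released ((((horizontal distance between yellow_cap_centre and cell_near below 0.016 m and z of yellow_cap_centre in the frame of cell_near between 0.044 and 0.054 m and angle between yellow_cap_centre's own z axis and vertical below 0.1 rad) and (horizontal distance between green_cap_centre and cell_mid below 0.016 m and z of green_cap_centre in the frame of cell_mid between 0.038 and 0.048 m and angle between green_cap_centre's own z axis and vertical below 0.1 rad)) or ((horizontal distance between yellow_cap_centre and cell_mid below 0.016 m and z of yellow_cap_centre in the frame of cell_mid between 0.044 and 0.054 m and angle between yellow_cap_centre's own z axis and vertical below 0.1 rad) and (horizontal distance between green_cap_centre and cell_near below 0.016 m and z of green_cap_centre in the frame of cell_near between 0.038 and 0.048 m and angle between green_cap_centre's own z axis and vertical below 0.1 rad))) and contact force between the fingers and yellow_cap below 0.1 N and contact force between the fingers and green_cap below 0.1 N and linear speed of each of yellow_cap, green_cap below 0.03 m/s and value of joint tongue below 0.05 rad), for 0.2 s.
2. the latch is pulled out of its lock (value of joint latch above 0.007 m and value of joint tongue below 0.2 rad), for 0.05 s.
At the end, for the whole second after the job is handed in: Fingers press (over 1 N) on the raised tongue or latch; coupler over 50 mm above the ball, hinge slower than 0.15 rad/s; all three bottles upright (0.1 rad), one per cell, within 16 mm of its centre, on its floor (+4/-6 mm), the two loaded ones untouched and at rest (z of coupler in the frame of ball above 0.05 m and contact force between the fingers and trolley above 1 N and velocity of joint tongue between -0.15 and 0.15 rad/s and (((horizontal distance between yellow_cap_centre and cell_near below 0.016 m and z of yellow_cap_centre in the frame of cell_near between 0.044 and 0.054 m and angle between yellow_cap_centre's own z axis and vertical below 0.1 rad) and (horizontal distance between green_cap_centre and cell_mid below 0.016 m and z of green_cap_centre in the frame of cell_mid between 0.038 and 0.048 m and angle between green_cap_centre's own z axis and vertical below 0.1 rad)) or ((horizontal distance between yellow_cap_centre and cell_mid below 0.016 m and z of yellow_cap_centre in the frame of cell_mid between 0.044 and 0.054 m and angle between yellow_cap_centre's own z axis and vertical below 0.1 rad) and (horizontal distance between green_cap_centre and cell_near below 0.016 m and z of green_cap_centre in the frame of cell_near between 0.038 and 0.048 m and angle between green_cap_centre's own z axis and vertical below 0.1 rad))) and horizontal distance between blue_cap_centre and cell_far below 0.016 m and z of blue_cap_centre in the frame of cell_far between 0.047 and 0.057 m and angle between blue_cap_centre's own z axis and vertical below 0.1 rad and contact force between the fingers and yellow_cap below 0.1 N and contact force between the fingers and green_cap below 0.1 N and linear speed of each of yellow_cap, green_cap below 0.03 m/s); the arm keeps its last pose, push and grip.
It fails at once if the yellow-capped bottle is dropped or thrown (faster than 0.6 m/s out of the fingers) (contact force between the fingers and yellow_cap below 0.05 N and linear speed of yellow_cap above 0.6 m/s).
It fails at once if the green-capped bottle is dropped or thrown (faster than 0.6 m/s out of the fingers) (contact force between the fingers and green_cap below 0.05 N and linear speed of green_cap above 0.6 m/s).
It fails at once if the tongue is raised before both bottles are loaded (value of joint tongue above 0.1 rad and not (((horizontal distance between yellow_cap_centre and cell_near below 0.016 m and z of yellow_cap_centre in the frame of cell_near between 0.044 and 0.054 m and angle between yellow_cap_centre's own z axis and vertical below 0.1 rad) and (horizontal distance between green_cap_centre and cell_mid below 0.016 m and z of green_cap_centre in the frame of cell_mid between 0.038 and 0.048 m and angle between green_cap_centre's own z axis and vertical below 0.1 rad)) or ((horizontal distance between yellow_cap_centre and cell_mid below 0.016 m and z of yellow_cap_centre in the frame of cell_mid between 0.044 and 0.054 m and angle between yellow_cap_centre's own z axis and vertical below 0.1 rad) and (horizontal distance between green_cap_centre and cell_near below 0.016 m and z of green_cap_centre in the frame of cell_near between 0.038 and 0.048 m and angle between green_cap_centre's own z axis and vertical below 0.1 rad)))).
It fails at once if the brown bottle leaves its cell (not (horizontal distance between blue_cap_centre and cell_far below 0.025 m and angle between blue_cap_centre's own z axis and vertical below 0.3 rad)).
It fails at once if a bystander is moved more than 3 cm (distance of any of wash_bottle, beaker, sticky_pad from where it was at the start of the episode above 0.03 m).
It also fails if it takes over 67 s, if anything falls off the work surface, if the arm or the gripper's body presses on something with over 40 N, if the wrist force passes 120 N, or if a joint passes its speed limit or range.

## Working session

There is one attempt and no reset: what is moved stays moved. The work goes in short steps, Python scripts to look and compute and a tool call to move; the robot and the scene stay as the last step left them, time stands still between calls to the robot, and variables do not carry over. Pictures are saved under pics/ and viewed, and the job is handed in when it is done.

Besides the shell and the picture viewer there is one more tool, called after ">>>" as name(argument=value, ...) on one line, values as JSON. servo_tool: Moves the arm, as the interface text tells. Its arguments: {"type":"object","properties":{"increments":{"type":"array","items":{"type":"number"}},"squeeze":{"type":"number"}},"required":["increments"]}

```bash
mkdir -p pics; ls
python3 - <<'E'
from bench import *
import cv2,numpy as np
o=get_obs()
for k,v in o.items(): print(k,np.round(v,4))
for n in ["scene","top","wrist"]:
    im,d=grab_frame(n); cv2.imwrite(f"pics/{n}0.png",im[:,:,::-1]); np.save(f"pics/{n}0.npy",d)
    c=calibration(n); print(n,c)
E
```

```text
pics
clock 0.0
joints [ 1.1319  0.4778  0.0223  1.5565 -0.0115  1.1093 -0.0831]
qvel [-0.0002 -0.0003  0.0004  0.0024 -0.0013 -0.0006  0.001 ]
tau [ 1.00000e-04 -5.96449e+01  1.60800e+00 -2.81196e+01  1.25000e-02
  9.40000e-03 -1.00000e-04]
tcp_pos [ 0.219  -0.6378  0.2303]
orientation [-2.5561e+00  1.8248e+00  2.4000e-03]
contact_force [-0.4323  0.1171 -0.5632]
moment [ 0.0158 -0.0348 -0.0265]
grip_width 0.085
scene {'fx': 503.24249818911636, 'fy': 503.24249818911636, 'cx': 317.78532394063825, 'cy': 201.82690185286998, 'eye': array([ 1.34399361, -0.50235864,  1.29554283]), 'orientation': array([0.5666235 , 0.31273607, 0.97812496])}
top {'fx': 512.99943911596, 'fy': 512.99943911596, 'cx': 315.5705765931357, 'cy': 194.66101921377515, 'eye': array([ 0.363612  , -0.05556963,  1.43461308]), 'orientation': array([ 0.13669738, -0.14906031, -1.5554379 ])}
wrist {'fx': 309.70691628693146, 'fy': 309.70691628693146, 'cx': 320.1511059211558, 'cy': 200.45875944909065, 'T_tool_cam': array([[ 9.99999819e-01, -5.81405678e-04, -1.53621831e-04,
         2.53565367e-05],
       [-5.99601436e-04, -9.44480140e-01, -3.28567962e-01,
        -8.41090950e-02],
       [ 4.59385101e-05,  3.28567995e-01, -9.44480318e-01,
        -1.42861222e-01],
       [ 0.00000000e+00,  0.00000000e+00,  0.00000000e+00,
         1.00000000e+00]])}
```

View pics/scene0.png

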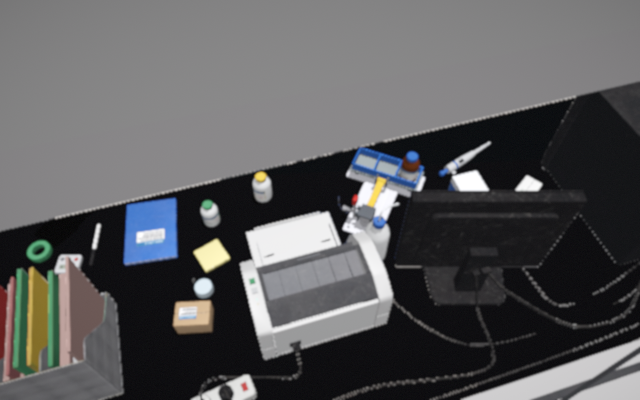

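View pics/top0.png

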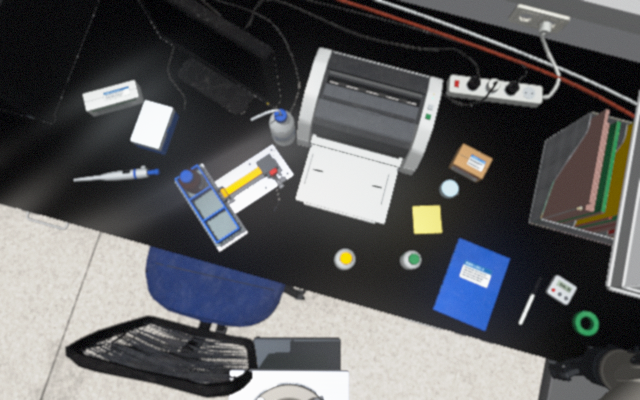

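View pics/wrist0.png

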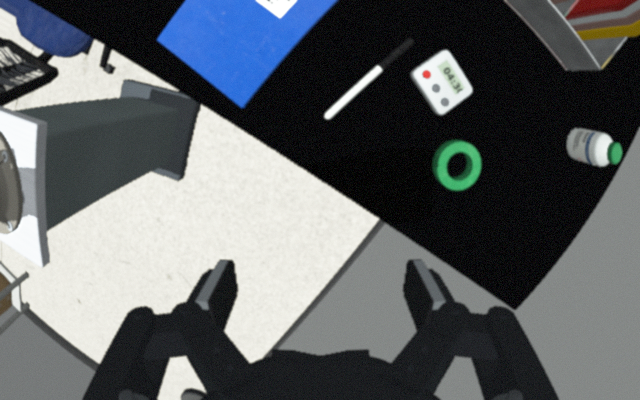

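Top view: the crate is around (210,205), the hitch around (270,168), and the yellow cap at (345,259) with the green cap at (411,260). Next I'll zoom in and measure these.

```bash
cat > h.py <<'E'
import numpy as np,cv2
from scipy.spatial.transform import Rotation as R
from bench import *
def proj(n,p):
    c=calibration(n);Rm=R.from_rotvec(c['orientation']).as_matrix()
    q=(np.atleast_2d(p)-c['eye'])@Rm
    return np.c_[c['cx']+c['fx']*q[:,0]/-q[:,2], c['cy']-c['fy']*q[:,1]/-q[:,2]]
def ray(n,u,v):
    c=calibration(n);Rm=R.from_rotvec(c['orientation']).as_matrix()
    return c['eye'],Rm@np.array([(u-c['cx'])/c['fx'],-(v-c['cy'])/c['fy'],-1])
def onz(n,u,v,z):
    e,d=ray(n,u,v); return e+d*(z-e[2])/d[2]
def wray(u,v,o):
    c=calibration('wrist');dx,dy=u-c['cx'],v-c['cy'];r=np.hypot(dx,dy);t=r/c['fx']
    dc=np.array([np.sin(t)*dx/r,-np.sin(t)*dy/r,-np.cos(t)])
    T=c['T_tool_cam'];Rt=R.from_rotvec(o['orientation']).as_matrix()
    return o['tcp_pos']+Rt@T[:3,3], Rt@T[:3,:3]@dc
def wonz(u,v,z,o):
    e,d=wray(u,v,o); return e+d*(z-e[2])/d[2]
def wproj(p,o):
    c=calibration('wrist');T=c['T_tool_cam'];Rt=R.from_rotvec(o['orientation']).as_matrix()
    q=((np.atleast_2d(p)-o['tcp_pos'])@Rt-T[:3,3])@T[:3,:3]
    rho=np.hypot(q[:,0],q[:,1]);t=np.arctan2(rho,-q[:,2]);
    return np.c_[c['cx']+c['fx']*t*q[:,0]/rho,c['cy']-c['fx']*t*q[:,1]/rho]
def two(a,b):
    (e1,d1),(e2,d2)=a,b
    s=np.linalg.lstsq(np.c_[d1,-d2],e2-e1,rcond=None)[0]
    p,q=e1+s[0]*d1,e2+s[1]*d2
    return (p+q)/2,np.linalg.norm(p-q)
def mask(im,lo,hi,roi=None):
    h=cv2.cvtColor(im,cv2.COLOR_RGB2HSV);m=cv2.inRange(h,lo,hi)
    if roi: z=np.zeros_like(m);x0,y0,x1,y1=roi;z[y0:y1,x0:x1]=m[y0:y1,x0:x1];m=z
    return m
def blobs(m,amin=15):
    n,l,s,c=cv2.connectedComponentsWithStats(m)
    return [(s[i,4],np.round(c[i],1),s[i,:4]) for i in range(1,n) if s[i,4]>=amin]
def crop(im,x0,y0,x1,y1,k,f): cv2.imwrite(f,cv2.resize(im[y0:y1,x0:x1,::-1],None,fx=k,fy=k,interpolation=cv2.INTER_CUBIC))
E
python3 - <<'E'
from h import *
t=cv2.imread('pics/top0.png')[:,:,::-1];s=cv2.imread('pics/scene0.png')[:,:,::-1]
crop(t,165,130,305,260,5,'pics/t1.png');crop(s,330,140,440,240,7,'pics/s1.png')
for n,im,roi in[('top',t,(320,230,440,290)),('scene',s,(180,160,290,240))]:
    print(n,'yel',blobs(mask(im,(20,120,120),(35,255,255),roi)),'grn',blobs(mask(im,(40,80,50),(90,255,255),roi)))
print(onz('top',345,259,.1),onz('top',411,260,.088))
print(onz('top',210,205,.05),onz('top',272,170,.1))
E
```

```text
top yel [(np.int32(114), array([345.6, 257.7]), array([340, 252,  12,  12], dtype=int32))] grn [(np.int32(82), array([413.7, 258.6]), array([409, 254,  10,  10], dtype=int32))]
scene yel [(np.int32(96), array([260.1, 175.7]), array([254, 171,  13,  11], dtype=int32))] grn [(np.int32(89), array([206.6, 203.3]), array([201, 199,  12,  10], dtype=int32))]
[ 0.4412355  -0.14269895  0.1       ] [ 0.44112225 -0.31597758  0.088     ]
[0.58682132 0.22260658 0.05      ] [0.67514597 0.05196048 0.1       ]
```

View pics/t1.png

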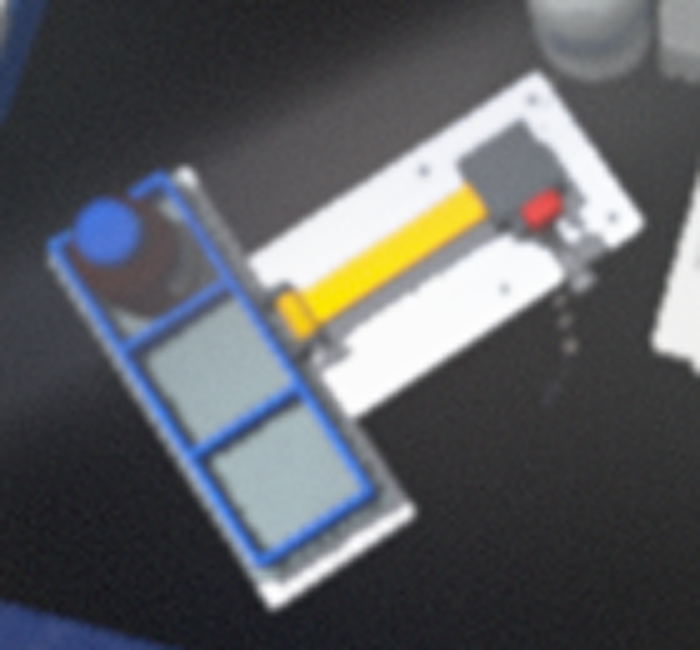

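View pics/s1.png

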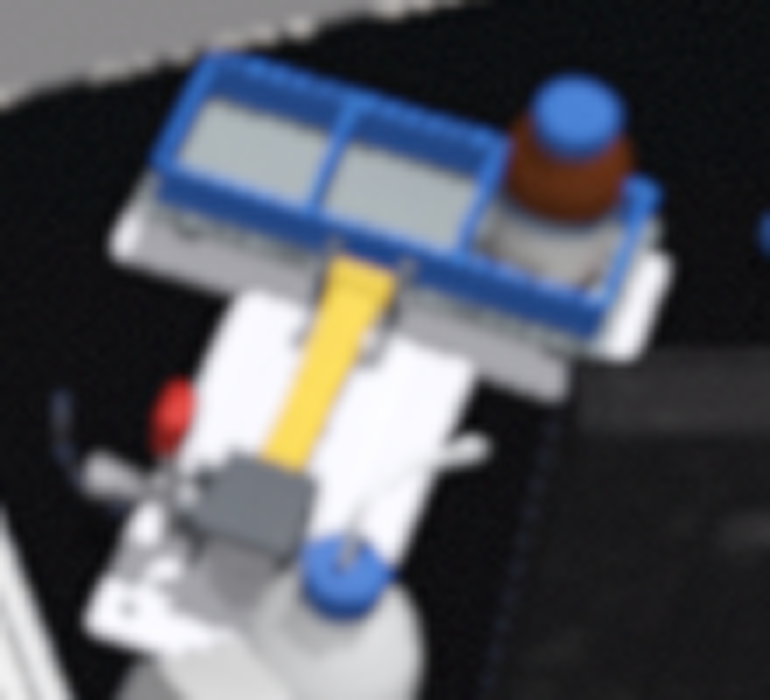

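Run:
```python
from h import *
for nm,a,b in[('yel',(345.6,257.7),(260.1,175.7)),('grn',(413.7,258.6),(206.6,203.3))]:
    p,e=two(ray('top',*a),ray('scene',*b)); print(nm,p.round(4),round(e,4),onz('top',*a,.1 if nm=='yel' else .088).round(4),onz('scene',*b,.095 if nm=='yel' else .083).round(4))
f=lambda x,y,k=5,ox=165,oy=130:((x+.5)/k+ox-.5,(y+.5)/k+oy-.5)
C=[onz('top',*f(*q),.062)for q in[(262,567),(380,490),(163,172),(50,243)]]
for c in C:print(c.round(4))
C2=[onz('scene',*f(*q,7,330,140),.062)for q in[(205,55),(155,165),(598,325),(660,190)]]
print('scene')
for c in C2:print(c.round(4))
for A in(C,C2):
    m=np.mean(A,0);print('c',m.round(4))
m=np.mean(C,0)
y=(C[0]+C[1]-C[2]-C[3])[:2];y/=np.linalg.norm(y);print('yaw of y',np.degrees(np.arctan2(y[1],y[0])))
x=(C[0]+C[3]-C[1]-C[2])[:2];x/=np.linalg.norm(x);print('yaw of x',np.degrees(np.arctan2(x[1],x[0])), np.linalg.norm(C[0]-C[3]),np.linalg.norm(C[0]-C[1]))
t=cv2.imread('pics/top0.png')[:,:,::-1];s=cv2.imread('pics/scene0.png')[:,:,::-1]
rt=blobs(mask(t,(0,140,90),(8,255,255),(250,150,300,190)),5);rs=blobs(mask(s,(0,140,90),(8,255,255),(340,180,370,220)),5)
print(rt,rs)
# tests
p,e=two(ray('top',*rt[0][1]),ray('scene',*rs[0][1]));print('grip',p,e)
```

```text
yel [ 0.4446 -0.1444  0.0996] 0.0003 [ 0.4446 -0.1443  0.1   ] [ 0.4411 -0.1432  0.095 ]
grn [ 0.4446 -0.3234  0.0886] 0.0009 [ 0.4448 -0.3231  0.088 ] [ 0.4402 -0.323   0.083 ]
[0.4824 0.1967 0.062 ]
[0.5244 0.1353 0.062 ]
[0.6985 0.2606 0.062 ]
[0.6579 0.3202 0.062 ]
scene
[0.483 0.196 0.062]
[0.5259 0.1386 0.062 ]
[0.7051 0.2524 0.062 ]
[0.6593 0.3244 0.062 ]
c [0.5908 0.2282 0.062 ]
c [0.5933 0.2279 0.062 ]
yaw of y -144.56358066366877
yaw of x 124.32141546831798 0.21458950047746336 0.07440701790073884
[(np.int32(28), array([272.9, 171.4]), array([270, 169,   7,   6], dtype=int32))] [(np.int32(40), array([354. , 198.7]), array([352, 194,   5,  10], dtype=int32))]
grip [0.66966724 0.04771811 0.10409926] 0.003160661205409392
```

```bash
cat >> h.py <<'E'
def yawof(o):
    Rt=R.from_rotvec(o['orientation']).as_matrix();return np.degrees(np.arctan2(Rt[1,0],Rt[0,0]))
def down(yaw): 
    a=np.radians(yaw);c,s=np.cos(a),np.sin(a);return np.array([[c,s,0],[s,-c,0],[0,0,-1.]])
def plan(pos,yaw,n,op,Rtar=None):
    o=get_obs();p=np.array(o['tcp_pos']);Rc=R.from_rotvec(o['orientation']).as_matrix()
    Rt=down(yaw) if Rtar is None else Rtar
    w=R.from_matrix(Rc.T@Rt).as_rotvec()
    st=(np.array(pos)-p)/n;out=[]
    for i in range(n):
        out.append([*np.round(1000*Rc.T@st).astype(int),*np.round(w/n,3),op]);Rc=Rc@R.from_rotvec(w/n).as_matrix()
    print('yaw',round(yawof(o),2),'w',w.round(3),'dist',np.linalg.norm(st))
    print(', '.join(' '.join(('%g,'%v) for v in r) for r in out))
def st():
    o=get_obs();print(o['clock'],'tcp',np.round(o['tcp_pos'],4),'yaw',round(yawof(o),2),'tilt',(R.from_rotvec(o['orientation']).as_matrix()[:,2]).round(3),'F',np.round(o['contact_force'],1),'w',round(o['grip_width'],4),'j',np.round(o['joints'],2));return o
E
python3 - <<'E'
from h import *
st();plan([.4447,-.3232,.2],-55,8,85)
E
```

```text
0.15 tcp [ 0.2191 -0.638   0.2306] yaw -71.05 tilt [-0.001  0.001 -1.   ] F [-0.1 -0.3 -0.2] w 0.0851 j [ 1.13  0.48  0.02  1.56 -0.01  1.11 -0.08]
yaw -71.05 w [-0.     0.001 -0.28 ] dist 0.048566091291468105
-28, -39, 4, -0, 0, -0.035, 85,, -27, -40, 4, -0, 0, -0.035, 85,, -25, -41, 4, -0, 0, -0.035, 85,, -24, -42, 4, -0, 0, -0.035, 85,, -22, -43, 4, -0, 0, -0.035, 85,, -21, -44, 4, -0, 0, -0.035, 85,, -19, -44, 4, -0, 0, -0.035, 85,, -18, -45, 4, -0, 0, -0.035, 85,
```

>>> servo_tool(increments=[-28, -39, 4, 0, 0, -0.035, 85, -27, -40, 4, 0, 0, -0.035, 85, -25, -41, 4, 0, 0, -0.035, 85, -24, -42, 4, 0, 0, -0.035, 85, -22, -43, 4, 0, 0, -0.035, 85, -21, -44, 4, 0, 0, -0.035, 85, -19, -44, 4, 0, 0, -0.035, 85, -18, -45, 4, 0, 0, -0.035, 85], squeeze=30)

```text
clock: 1.15
tcp_pos: [0.4438, -0.3226, 0.1991]
orientation: [2.787, -1.449, -0.0]
contact_force: [0.4, -0.2, -0.1]
grip_width: 0.0846
```

Run:
```python
from h import *
o=st();im,d=grab_frame('wrist');cv2.imwrite('pics/w1.png',im[:,:,::-1]);
b=blobs(mask(im,(40,80,50),(90,255,255)));print(b)
for x in b: print(wonz(*x[1],.087,o).round(4))
plan([.4447,-.3232,.032],-55,8,85)
```

```text
1.15 tcp [ 0.4438 -0.3226  0.1991] yaw -54.95 tilt [-0. -0. -1.] F [ 0.4 -0.2 -0.1] w 0.0846 j [ 0.66  0.31 -0.18  1.88  0.07  0.95 -0.51]
[(np.int32(861), array([322.8, 194.3]), array([307, 178,  33,  34], dtype=int32)), (np.int32(41), array([625.1, 323.9]), array([609, 308,  31,  31], dtype=int32)), (np.int32(420), array([469.7, 386.4]), array([459, 373,  23,  25], dtype=int32)), (np.int32(68), array([571.8, 389. ]), array([567, 384,  11,  11], dtype=int32))]
[ 0.4459 -0.3237  0.087 ]
[ 0.5712 -0.9486  0.087 ]
[ 0.328  -0.6759  0.087 ]
[ 0.401  -0.9927  0.087 ]
yaw -54.36 w [-0.004  0.002  0.011] dist 0.02086631632465892
1, 1, 21, -0, 0, 0.001, 85,, 1, 1, 21, -0, 0, 0.001, 85,, 1, 1, 21, -0, 0, 0.001, 85,, 1, 1, 21, -0, 0, 0.001, 85,, 1, 1, 21, -0, 0, 0.001, 85,, 1, 1, 21, -0, 0, 0.001, 85,, 1, 1, 21, -0, 0, 0.001, 85,, 1, 1, 21, -0, 0, 0.001, 85,
```

View pics/w1.png

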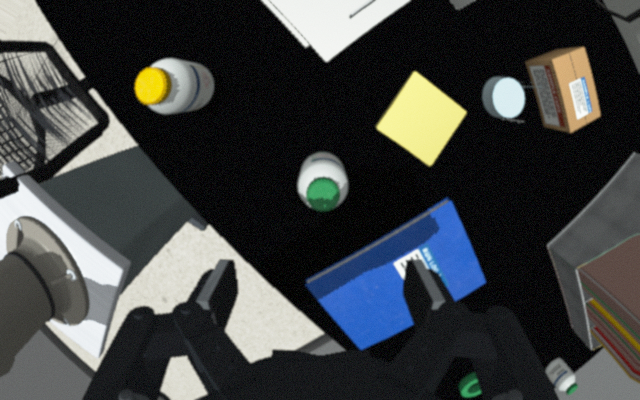

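Wrist view: the green cap is at (323,194), and its position agrees with the two-view fix to about 1–2 mm. Descending now.

>>> servo_tool(increments=[0, 0, 28, 0, 0, 0, 85, 0, 0, 28, 0, 0, 0, 85, 0, 0, 28, 0, 0, 0, 85, 0, 0, 28, 0, 0, 0, 85, 0, 0, 28, 0, 0, 0, 85, 0, 0, 28, 0, 0, 0, 85, 0, 0, 0, 0, 0, 0, 40, 0, 0, 0, 0, 0, 0, 40], squeeze=30)

```text
clock: 2.2
tcp_pos: [0.4436, -0.3243, 0.0321]
orientation: [2.786, -1.451, 0.001]
contact_force: [0.5, 0.4, 0.8]
grip_width: 0.051
```

>>> servo_tool(increments=[0, 0, 0, 0, 0, 0, 40, 0, 0, 0, 0, 0, 0, 40, 0, 0, 0, 0, 0, 0, 40, 0, 0, 0, 0, 0, 0, 40, 0, 0, -5, 0, 0, 0, 40, 0, 0, -15, 0, 0, 0, 40, 0, 0, -25, 0, 0, 0, 40, 0, 0, -25, 0, 0, 0, 40])

```text
clock: 3.2
tcp_pos: [0.443, -0.3238, 0.1027]
orientation: [-2.787, 1.451, 0.0]
contact_force: [0.7, -0.0, -2.1]
grip_width: 0.0457
```

Run:
```python
from h import *
o=st();im,d=grab_frame('wrist');cv2.imwrite('pics/w2.png',im[:,:,::-1]);o=st()
plan([.575,.217,.225],-55.1,8,40)
```

```text
3.2 tcp [ 0.443  -0.3238  0.1027] yaw -55.0 tilt [-0.  0. -1.] F [ 0.7 -0.  -2.1] w 0.0457 j [ 0.65  0.44 -0.17  1.96  0.11  0.75 -0.54]
3.25 tcp [ 0.4448 -0.3249  0.1059] yaw -55.01 tilt [ 0.004 -0.003 -1.   ] F [ 0.4 -0.9  0. ] w 0.0461 j [ 0.65  0.43 -0.17  1.96  0.1   0.75 -0.54]
yaw -55.01 w [-0.002 -0.005  0.002] dist 0.0712367404509148
-46, -52, -15, -0, -0.001, 0, 40,, -46, -52, -15, -0, -0.001, 0, 40,, -46, -52, -15, -0, -0.001, 0, 40,, -46, -52, -15, -0, -0.001, 0, 40,, -46, -52, -15, -0, -0.001, 0, 40,, -46, -52, -15, -0, -0.001, 0, 40,, -46, -52, -15, -0, -0.001, 0, 40,, -46, -52, -15, -0, -0.001, 0, 40,
```

View pics/w2.png

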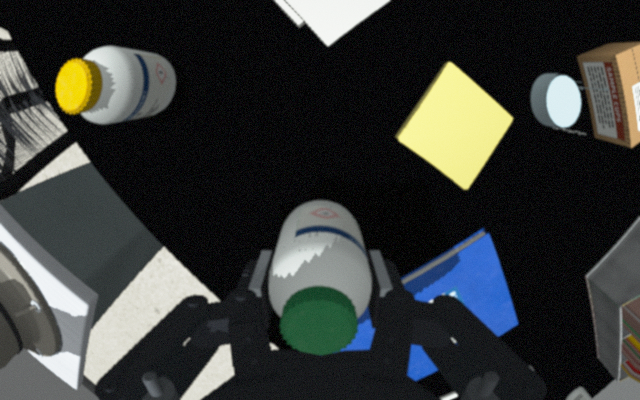

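Green is held. I'll lift first, then travel to a viewpoint beside the crate.

>>> servo_tool(increments=[0, 0, -60, 0, 0, 0, 40, -30, -28, -30, 0, 0, 0, 40, -40, -38, -10, 0, 0, 0, 40, -42, -40, -10, 0, 0, 0, 40, -42, -40, 0, 0, 0, 0, 40, -42, -40, 0, 0, 0, 0, 40, -42, -40, 0, 0, 0, 0, 40, -42, -40, 0, 0, 0, 0, 40])

```text
clock: 4.25
tcp_pos: [0.5004, 0.0597, 0.2117]
orientation: [2.786, -1.451, 0.001]
contact_force: [1.7, 0.7, -1.3]
grip_width: 0.0457
```

>>> servo_tool(increments=[-40, -38, 0, 0, 0, 0, 40, -30, -28, 0, 0, 0, 0, 40, -17, -16, 0, 0, 0, 0, 40, 0, 0, 0, 0, 0, 0, 40, 0, 0, 0, 0, 0, 0, 40, 0, 0, 0, 0, 0, 0, 40, 0, 0, 0, 0, 0, 0, 40, 0, 0, 0, 0, 0, 0, 40])

```text
clock: 5.25
tcp_pos: [0.5179, 0.1758, 0.2114]
orientation: [2.786, -1.452, 0.0]
contact_force: [0.3, 0.1, -1.3]
grip_width: 0.0458
```

Run:
```python
from h import *
o=st();im,d=grab_frame('wrist');cv2.imwrite('pics/w3.png',im[:,:,::-1]);o=st()
```

```text
5.25 tcp [0.5179 0.1758 0.2114] yaw -55.05 tilt [ 0. -0. -1.] F [ 0.3  0.1 -1.3] w 0.0458 j [-0.07  0.32 -0.45  1.86  0.17  0.99 -1.56]
5.3 tcp [0.5179 0.1759 0.2114] yaw -55.04 tilt [ 0. -0. -1.] F [-0.2  0.1 -2. ] w 0.0458 j [-0.07  0.32 -0.45  1.86  0.17  0.99 -1.56]
```

View pics/w3.png

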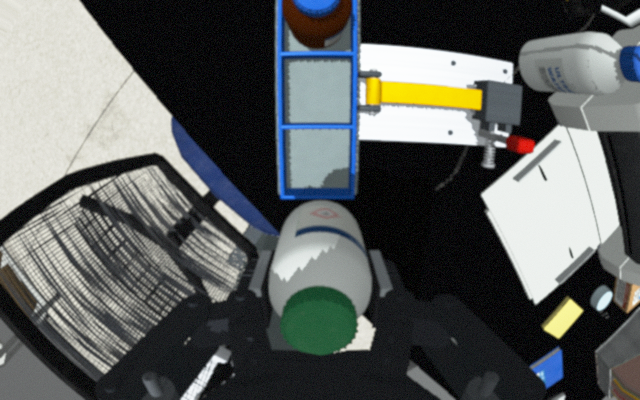

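Run:
```python
from h import *
im=cv2.imread('pics/w3.png')[:,:,::-1];crop(im,260,0,540,215,2.8,'pics/w3c.png')
```

```text
(no output)
```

View pics/w3c.png

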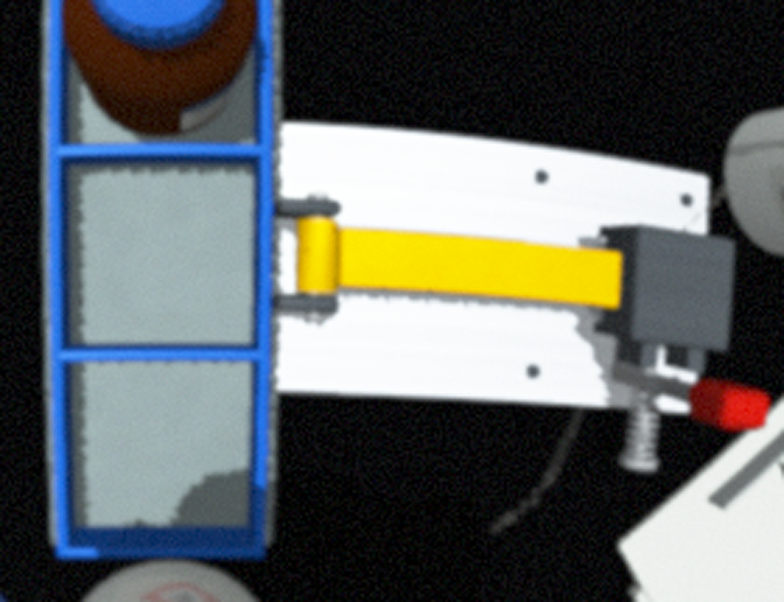

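Run:
```python
from h import *
o=get_obs();k=2.8
f=lambda x,y:((x+.5)/k+260-.5,(y+.5)/k-.5)
P={n:wonz(*f(*q),.062,o)[:2] for n,q in dict(fl=(57,151),fr=(264,150),nl=(61,354),nr=(264,354),el=(62,552),er=(264,551)).items()}
for n,p in P.items(): print(n,p.round(4))
mid=(P['fl']+P['fr']+P['nl']+P['nr'])/4
y=(P['nl']+P['nr']-P['fl']-P['fr'])/2;x=(P['fl']+P['nl']-P['fr']-P['nr'])/2
print('mid',mid.round(4),np.linalg.norm(y),np.linalg.norm(x),np.degrees(np.arctan2(y[1],y[0])),np.degrees(np.arctan2(x[1],x[0])))
print('near',((P['nl']+P['nr']+P['el']+P['er'])/4).round(4))
im=cv2.imread('pics/w3.png')[:,:,::-1]
b=blobs(mask(im,(0,140,90),(8,255,255),(480,120,560,170)),20);print(b)
e=wonz(*b[0][1],.105,o);print('grip',e.round(4))
b=blobs(mask(im,(40,80,30),(90,255,255),(260,270,380,370)),20);print(b,o['tcp_pos'])
E=wonz(*b[0][1],o['tcp_pos'][2]-.031+.087,o);print('green cap',E.round(4))
```

```text
fl [0.5997 0.2785]
fr [0.6389 0.2228]
nl [0.5434 0.2385]
nr [0.5825 0.1824]
el [0.4846 0.1996]
er [0.5263 0.1407]
mid [0.5911 0.2306] 0.06926066916250692 0.06825125442956258 -144.4964083466432 125.01153563348065
near [0.5342 0.1903]
[(np.int32(353), array([521. , 144.4]), array([507, 136,  29,  18], dtype=int32))]
grip [0.6696 0.052  0.105 ]
[(np.int32(4163), array([318.1, 320.9]), array([279, 287,  78,  69], dtype=int32))] [0.51788162 0.1759335  0.2113693 ]
green cap [0.5234 0.1809 0.2674]
```

Run:
```python
from h import *
o=get_obs();z=o['tcp_pos'][2]-.031+.088
u=np.array([.819,.574]);v=np.array([.574,-.819])
for q in[(318,355.5),(279.5,325),(356.5,325),(318,287)]:
    d=(wonz(*q,z,o)-o['tcp_pos'])[:2];print(q,(d@u*1000).round(1),(d@v*1000).round(1))
```

```text
(318, 355.5) -10.8 -1.0
(279.5, 325) 5.9 -15.0
(356.5, 325) 5.9 13.2
(318, 287) 23.6 -0.8
```

>>> servo_tool(increments=[0, -30, 0, 0, 0, 0, 40, -1, -30, 0, 0, 0, 0, 40, 0, -28, 5, 0, 0, 0, 40, 0, 0, 30, 0, 0, 0, 40, 0, 0, 40, 0, 0, 0, 40, 0, 0, 25, 0, 0, 0, 40, 0, 0, 10, 0, 0, 0, 40, 0, 0, 0, 0, 0, 0, 40])

```text
clock: 6.3
tcp_pos: [0.5893, 0.2276, 0.1012]
orientation: [2.786, -1.451, -0.001]
contact_force: [0.5, 0.4, -1.0]
grip_width: 0.0458
```

Run:
```python
from h import *
im,d=grab_frame('wrist');o=st();cv2.imwrite('pics/w4.png',im[:,:,::-1])
plan([.5895,.2279,.066],-55,4,40)
```

```text
6.35 tcp [0.5899 0.2279 0.102 ] yaw -55.01 tilt [ 0.001  0.    -1.   ] F [ 0.3  0.8 -1.9] w 0.0461 j [-0.17  0.58 -0.4   1.75  0.28  0.87 -1.66]
yaw -55.01 w [-0.001 -0.    -0.   ] dist 0.009007563789463175
0, 0, 9, -0, -0, -0, 40,, 0, 0, 9, -0, -0, -0, 40,, 0, 0, 9, -0, -0, -0, 40,, 0, 0, 9, -0, -0, -0, 40,
```

View pics/w4.png

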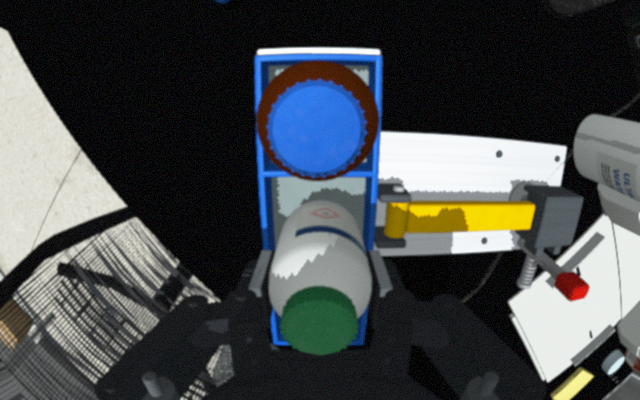

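>>> servo_tool(increments=[0, 0, 10, 0, 0, 0, 40, 0, 0, 10, 0, 0, 0, 40, 0, 0, 8, 0, 0, 0, 40, 0, 0, 5, 0, 0, 0, 40, 0, 0, 3, 0, 0, 0, 40, 0, 0, 0, 0, 0, 0, 40, 0, 0, 0, 0, 0, 0, 40, 0, 0, 0, 0, 0, 0, 40])

```text
clock: 7.35
tcp_pos: [0.5893, 0.2276, 0.0666]
orientation: [2.786, -1.451, 0.001]
contact_force: [-4.0, -2.5, 8.6]
grip_width: 0.046
```

>>> servo_tool(increments=[0, 0, -1, 0, 0, 0, 52, 0, 0, 0, 0, 0, 0, 58, 0, 0, 0, 0, 0, 0, 70, 0, 0, 0, 0, 0, 0, 80, 0, 0, -10, 0, 0, 0, 80, 0, 0, -20, 0, 0, 0, 80, 0, 0, -40, 0, 0, 0, 80, 0, 0, -60, 0, 0, 0, 80])

```text
clock: 8.35
tcp_pos: [0.5885, 0.2272, 0.1977]
orientation: [2.785, -1.45, -0.002]
contact_force: [1.3, 0.4, -0.1]
grip_width: 0.08
```

Run:
```python
from h import *
im,d=grab_frame('wrist');o=st();cv2.imwrite('pics/w5.png',im[:,:,::-1])
im2,d=grab_frame('scene');crop(im2,330,140,440,240,5,'pics/s5.png')
plan([.4446,-.1444,.2],-55,8,85)
```

```text
8.4 tcp [0.5928 0.2299 0.2079] yaw -55.0 tilt [ 0.011  0.005 -1.   ] F [2.5 1.7 6.2] w 0.08 j [-0.15  0.46 -0.44  1.66  0.22  1.05 -1.61]
yaw -55.01 w [-0.014 -0.002 -0.   ] dist 0.05037664759261199
28, 42, 0, -0.002, -0, -0, 85,, 28, 42, 0, -0.002, -0, -0, 85,, 28, 42, 0, -0.002, -0, -0, 85,, 28, 42, 0, -0.002, -0, -0, 85,, 28, 42, 0, -0.002, -0, -0, 85,, 28, 42, 0, -0.002, -0, -0, 85,, 28, 42, 1, -0.002, -0, -0, 85,, 28, 42, 1, -0.002, -0, -0, 85,
```

View pics/w5.png

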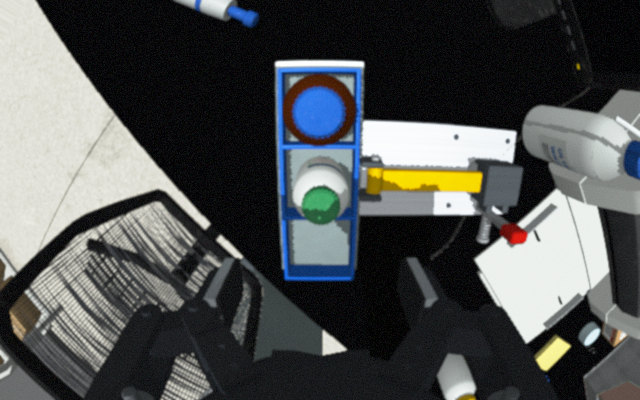

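View pics/s5.png

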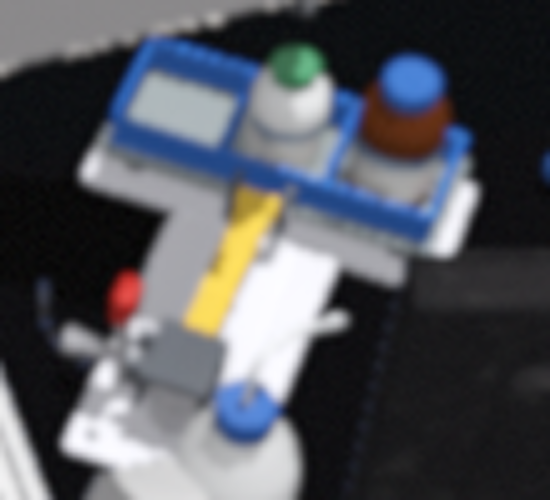

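>>> servo_tool(increments=[28, 42, 0, 0, 0, 0, 85, 28, 42, 0, 0, 0, 0, 85, 28, 42, 0, 0, 0, 0, 85, 28, 42, 0, 0, 0, 0, 85, 28, 41, 0, 0, 0, 0, 85, 28, 41, 0, 0, 0, 0, 85, 28, 41, 0, 0, 0, 0, 85, 26, 41, 0, 0, 0, 0, 85])

```text
clock: 9.45
tcp_pos: [0.4444, -0.1462, 0.1976]
orientation: [-2.786, 1.451, -0.004]
contact_force: [0.3, 0.1, -0.4]
grip_width: 0.0851
```

>>> servo_tool(increments=[0, 0, 0, 0, 0, 0, 85, 0, 0, 0, 0, 0, 0, 85, 0, 0, 10, 0, 0, 0, 85, 0, 0, 10, 0, 0, 0, 85, 0, 0, 10, 0, 0, 0, 85, 0, 0, 0, 0, 0, 0, 85, 0, 0, 0, 0, 0, 0, 85, 0, 0, 0, 0, 0, 0, 85])

```text
clock: 10.45
tcp_pos: [0.445, -0.1447, 0.1666]
orientation: [-2.786, 1.451, -0.001]
contact_force: [-0.6, 0.1, 0.1]
grip_width: 0.0851
```

Run:
```python
from h import *
o=st();im,d=grab_frame('wrist');cv2.imwrite('pics/w6.png',im[:,:,::-1])
b=blobs(mask(im,(20,120,100),(35,255,255),(200,100,450,300)));print(b)
u=np.array([.819,.574]);v=np.array([.574,-.819])
x0,y0,w,h=b[0][2]
for q in[b[0][1],(x0+w/2,y0),(x0+w/2,y0+h-1),(x0,y0+h/2),(x0+w-1,y0+h/2)]:
    p=wonz(*q,.1,o);d=(p-o['tcp_pos'])[:2];print(p.round(4),(d@u*1000).round(1),(d@v*1000).round(1))
```

```text
10.45 tcp [ 0.445  -0.1447  0.1666] yaw -55.01 tilt [ 0.001 -0.    -1.   ] F [-0.6  0.1  0.1] w 0.0851 j [ 0.47  0.24 -0.32  2.08  0.1   0.83 -0.88]
[(np.int32(1536), array([320.4, 212.4]), array([299, 190,  44,  45], dtype=int32))]
[ 0.4468 -0.1436  0.1   ] 2.1 0.1
[ 0.4609 -0.1342  0.1   ] 19.1 0.5
[ 0.4328 -0.1539  0.1   ] -15.2 0.5
[ 0.4378 -0.1309  0.1   ] 2.0 -15.5
[ 0.4557 -0.1565  0.1   ] 2.0 15.8
```

View pics/w6.png

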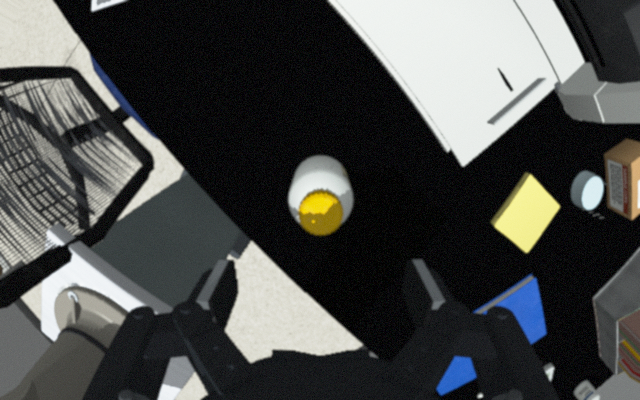

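Yellow cap sits at (320,212), about 1 mm off the tool axis. Descending and gripping.

>>> servo_tool(increments=[0, -1, 25, 0, 0, 0, 85, 0, 0, 28, 0, 0, 0, 85, 0, 0, 28, 0, 0, 0, 85, 0, 0, 28, 0, 0, 0, 85, 0, 0, 20, 0, 0, 0, 85, 0, 0, 4, 0, 0, 0, 85, 0, 0, 0, 0, 0, 0, 46, 0, 0, 0, 0, 0, 0, 46])

```text
clock: 11.5
tcp_pos: [0.4462, -0.1442, 0.0343]
orientation: [-2.786, 1.451, -0.003]
contact_force: [-2.1, 2.0, 12.6]
grip_width: 0.0527
```

>>> servo_tool(increments=[0, 0, 0, 0, 0, 0, 46, 0, 0, 0, 0, 0, 0, 46, 0, 0, 0, 0, 0, 0, 46, 0, 0, -5, 0, 0, 0, 46, 0, 0, -25, 0, 0, 0, 46, 0, 0, -50, 0, 0, 0, 46, 0, 0, -60, 0, 0, 0, 46, 0, 0, -40, 0, 0, 0, 46])

```text
clock: 12.5
tcp_pos: [0.4459, -0.1442, 0.2163]
orientation: [-2.786, 1.451, -0.004]
contact_force: [0.8, -0.1, -2.2]
grip_width: 0.0524
```

Run:
```python
from h import *
o=st();plan([.518,.176,.213],-55,8,46)
```

```text
12.5 tcp [ 0.4459 -0.1442  0.2163] yaw -55.01 tilt [ 0.003 -0.001 -1.   ] F [ 0.8 -0.1 -2.2] w 0.0524 j [ 0.49  0.17 -0.34  2.03  0.07  0.95 -0.85]
yaw -55.01 w [-0.002 -0.002 -0.   ] dist 0.04102684070297436
-28, -30, 0, -0, -0, -0, 46,, -28, -30, 0, -0, -0, -0, 46,, -28, -30, 0, -0, -0, -0, 46,, -28, -30, 0, -0, -0, -0, 46,, -28, -30, 0, -0, -0, -0, 46,, -28, -30, 0, -0, -0, -0, 46,, -28, -30, 0, -0, -0, -0, 46,, -28, -30, 0, -0, -0, -0, 46,
```

>>> servo_tool(increments=[-28, -30, 0, 0, 0, 0, 46, -28, -30, 0, 0, 0, 0, 46, -28, -30, 0, 0, 0, 0, 46, -28, -30, 0, 0, 0, 0, 46, -28, -30, 0, 0, 0, 0, 46, -28, -30, 0, 0, 0, 0, 46, -28, -25, 0, 0, 0, 0, 46, -28, -20, 0, 0, 0, 0, 46])

```text
clock: 13.5
tcp_pos: [0.5012, 0.1696, 0.2134]
orientation: [2.787, -1.45, -0.0]
contact_force: [0.9, 0.6, -1.4]
grip_width: 0.0525
```

>>> servo_tool(increments=[0, 0, 0, 0, 0, 0, 46, 0, 0, 0, 0, 0, 0, 46, 0, 0, 0, 0, 0, 0, 46, 0, 0, 0, 0, 0, 0, 46, 0, 0, 0, 0, 0, 0, 46, 0, 0, 0, 0, 0, 0, 46, 0, 0, 0, 0, 0, 0, 46, 0, 0, 0, 0, 0, 0, 46])

```text
clock: 14.5
tcp_pos: [0.5014, 0.1685, 0.2133]
orientation: [-2.787, 1.451, 0.0]
contact_force: [0.5, 0.6, -2.2]
grip_width: 0.0525
```

Run:
```python
from h import *
o=st();im,d=grab_frame('wrist');cv2.imwrite('pics/w7.png',im[:,:,::-1]);crop(im,220,0,420,400,1.5,'pics/w7c.png')
crop(im,265,40,385,210,3.5,'pics/w7d.png')
b=blobs(mask(im,(20,120,100),(35,255,255),(250,220,400,399)));print(b)
u=np.array([.819,.574]);v=np.array([.574,-.819])
x0,y0,w,h=b[0][2];z=o['tcp_pos'][2]-.034+.1
for q in[b[0][1],(x0+w/2,y0+h-1),(x0,y0+h/2),(x0+w-1,y0+h/2)]:
    p=wonz(*q,z,o);d=(p-o['tcp_pos'])[:2];print(p.round(4),(d@u*1000).round(1),(d@v*1000).round(1))
g=blobs(mask(im,(40,80,30),(90,255,255),(260,50,380,220)),20);print(g)
print('green',wonz(*g[0][1],.121,o).round(4))
```

```text
14.5 tcp [0.5014 0.1685 0.2133] yaw -55.0 tilt [ 0.  0. -1.] F [ 0.5  0.6 -2.2] w 0.0525 j [-0.    0.3  -0.52  1.89  0.18  0.99 -1.57]
[(np.int32(3724), array([321. , 329.5]), array([276, 302,  90,  53], dtype=int32))]
[0.5115 0.1754 0.2793] 12.3 0.2
[0.5015 0.1683 0.2793] -0.0 0.2
[0.503  0.1877 0.2793] 12.4 -14.8
[0.52   0.1635 0.2793] 12.4 14.8
[(np.int32(1092), array([323.1,  67. ]), array([305,  50,  38,  36], dtype=int32))]
green [0.59   0.2281 0.121 ]
```

View pics/w7.png

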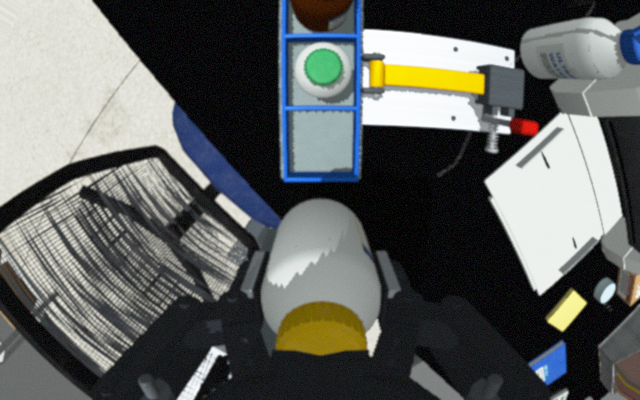

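View pics/w7d.png

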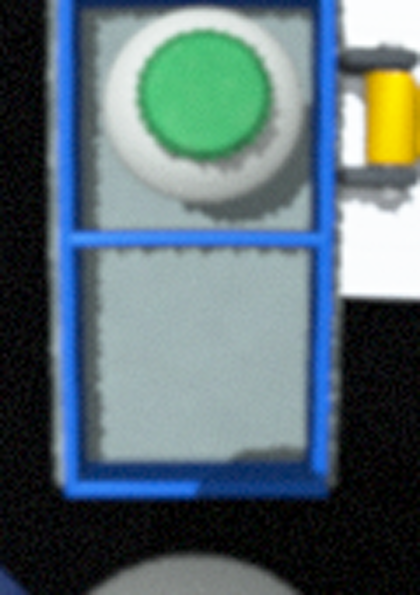

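Run:
```python
from h import *
o=get_obs();k=3.5
f=lambda x,y:((x+.5)/k+265-.5,(y+.5)/k+40-.5)
P=[wonz(*f(*q),.062,o)[:2] for q in[(69,239),(328,239),(71,488),(321,488)]]
for p in P:print(p.round(4))
c=np.mean(P,0);print(c.round(4),np.linalg.norm(P[0]-P[1]),np.linalg.norm(P[2]-P[3]),np.linalg.norm(P[0]-P[2]))
d=P[0]+P[1]-P[2]-P[3];print(np.degrees(np.arctan2(d[1],d[0])))
plan([*c,.2133],-55,3,46)
```

```text
[0.5425 0.2386]
[0.5825 0.1816]
[0.4847 0.1995]
[0.5252 0.1417]
[0.5337 0.1904] 0.06959842715457294 0.07055691259008597 0.06975950374191403
34.49607201276992
yaw -55.0 w [ 0.  0. -0.] dist 0.013022172394801265
0, -13, 0, 0, 0, -0, 46,, 0, -13, 0, 0, 0, -0, 46,, 0, -13, 0, 0, 0, -0, 46,
```

>>> servo_tool(increments=[0, -14, 0, 0, 0, 0, 46, 0, -14, 0, 0, 0, 0, 46, 0, -11, 5, 0, 0, 0, 46, 0, 0, 30, 0, 0, 0, 46, 0, 0, 40, 0, 0, 0, 46, 0, 0, 25, 0, 0, 0, 46, 0, 0, 8, 0, 0, 0, 46, 0, 0, 0, 0, 0, 0, 46])

```text
clock: 15.55
tcp_pos: [0.5335, 0.1912, 0.1051]
orientation: [2.787, -1.45, -0.001]
contact_force: [-0.7, 0.1, -2.0]
grip_width: 0.0522
```

Run:
```python
from h import *
im,d=grab_frame('wrist');o=st();cv2.imwrite('pics/w8.png',im[:,:,::-1])
plan([.5337,.1904,.068],-55,4,40)
```

```text
15.6 tcp [0.534  0.1913 0.1059] yaw -55.0 tilt [ 0.001  0.001 -1.   ] F [ 0.5 -0.2 -0.7] w 0.0521 j [-0.09  0.5  -0.47  1.9   0.3   0.81 -1.68]
yaw -55.0 w [-0.001 -0.     0.   ] dist 0.009481404683319199
0, 0, 9, -0, -0, 0, 40,, 0, 0, 9, -0, -0, 0, 40,, 0, 0, 9, -0, -0, 0, 40,, 0, 0, 9, -0, -0, 0, 40,
```

View pics/w8.png

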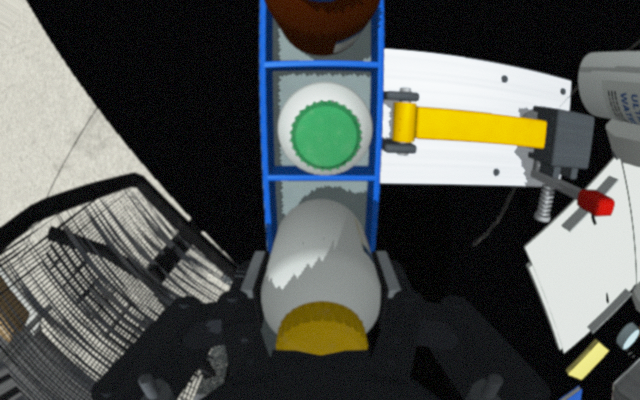

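Looks lined up. Lowering to the floor.

>>> servo_tool(increments=[0, 0, 10, 0, 0, 0, 46, 0, 0, 10, 0, 0, 0, 46, 0, 0, 8, 0, 0, 0, 46, 0, 0, 6, 0, 0, 0, 46, 0, 0, 3, 0, 0, 0, 46, 0, 0, 0, 0, 0, 0, 46, 0, 0, 0, 0, 0, 0, 46, 0, 0, 0, 0, 0, 0, 46])

```text
clock: 16.6
tcp_pos: [0.5335, 0.191, 0.0685]
orientation: [-2.786, 1.45, -0.0]
contact_force: [-0.6, 0.8, -0.4]
grip_width: 0.0527
```

>>> servo_tool(increments=[0, 0, 1, 0, 0, 0, 46, 0, 0, 0, 0, 0, 0, 46, 0, 0, 0, 0, 0, 0, 58, 0, 0, 0, 0, 0, 0, 66, 0, 0, 0, 0, 0, 0, 76, 0, 0, 0, 0, 0, 0, 80, 0, 0, -10, 0, 0, 0, 80, 0, 0, -25, 0, 0, 0, 80])

```text
clock: 17.6
tcp_pos: [0.5326, 0.1905, 0.1022]
orientation: [2.785, -1.45, -0.002]
contact_force: [0.4, 0.7, 0.8]
grip_width: 0.0801
```

>>> servo_tool(increments=[0, 0, -35, 0, 0, 0, 80, 0, 0, -50, 0, 0, 0, 80, 0, 20, -30, 0, 0, 0, 80, 0, 20, 0, 0, 0, 0, 80, 0, 20, 0, 0, 0, 0, 80, 0, 0, 0, 0, 0, 0, 80, 0, 0, 0, 0, 0, 0, 80, 0, 0, 0, 0, 0, 0, 80])

```text
clock: 18.6
tcp_pos: [0.4847, 0.157, 0.2174]
orientation: [-2.786, 1.45, -0.0]
contact_force: [-0.2, -0.9, -1.2]
grip_width: 0.0802
```

Run:
```python
from h import *
o=st();im,d=grab_frame('wrist');cv2.imwrite('pics/w9.png',im[:,:,::-1])
im2,_=grab_frame('scene');crop(im2,330,140,440,240,5,'pics/s9.png')
g=blobs(mask(im,(40,80,30),(90,255,255),(260,20,380,280)),20);y=blobs(mask(im,(20,120,100),(35,255,255),(260,100,380,320)),20);print(g,y)
print('green',wonz(*g[0][1],.121,o).round(4))
for q in y:print('yel',wonz(*q[1],.133,o).round(4))
r=blobs(mask(im,(0,140,90),(8,255,255),(450,60,600,260)),20);print(r,[wonz(*q[1],.105,o).round(4) for q in r])
```

```text
18.6 tcp [0.4847 0.157  0.2174] yaw -54.98 tilt [ 0.     0.001 -1.   ] F [-0.2 -0.9 -1.2] w 0.0802 j [ 0.02  0.27 -0.54  1.93  0.16  0.98 -1.55]
[(np.int32(1064), array([323.2,  42.1]), array([305,  24,  38,  37], dtype=int32))] [(np.int32(1472), array([320.4, 131.4]), array([299, 110,  44,  44], dtype=int32))]
green [0.5898 0.2281 0.121 ]
yel [0.5327 0.1906 0.133 ]
[(np.int32(343), array([524.9, 105.6]), array([510,  98,  28,  17], dtype=int32))] [array([0.6697, 0.0506, 0.105 ])]
```

View pics/w9.png

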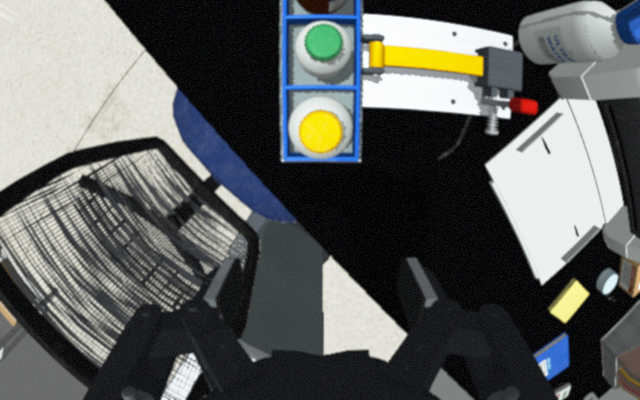

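View pics/s9.png

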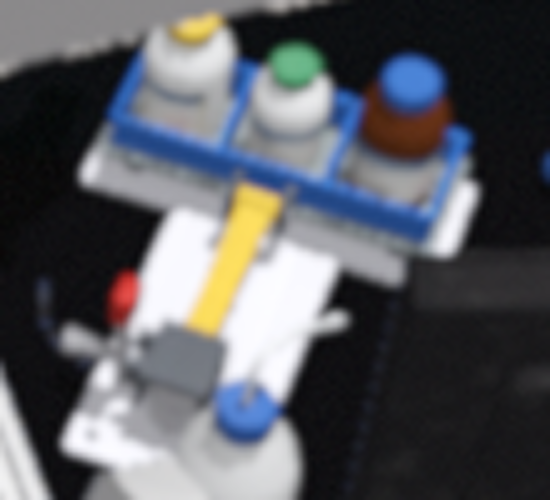

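Run:
```python
from h import *
im,d=grab_frame('top');crop(im,220,90,400,240,4.4,'pics/t2.png')
s,d2=grab_frame('scene')
bt=blobs(mask(im,(100,120,60),(125,255,255),(262,95,305,140)),8);bs=blobs(mask(s,(100,120,60),(125,255,255),(365,205,395,235)),8)
print(bt,bs)
if bt and bs:
    p,e=two(ray('top',*bt[0][1]),ray('scene',*bs[0][1]));print('wash cap',p.round(4),e)
    xt=np.array([-.5707,.8211]);yt=np.array([-.8211,-.5707]);b=p[:2]-np.array([.7023,.0699]);print('rel ball in trolley',b@xt,b@yt)
```

```text
[(np.int32(106), array([280.4, 115.2]), array([275, 108,  12,  14], dtype=int32))] [(np.int32(86), array([378.7, 222.7]), array([374, 218,  13,  10], dtype=int32))]
wash cap [0.8052 0.0286 0.1667] 1.655324176879347e-05
rel ball in trolley -0.09265055923074335 -0.06087245793827311
```

View pics/t2.png

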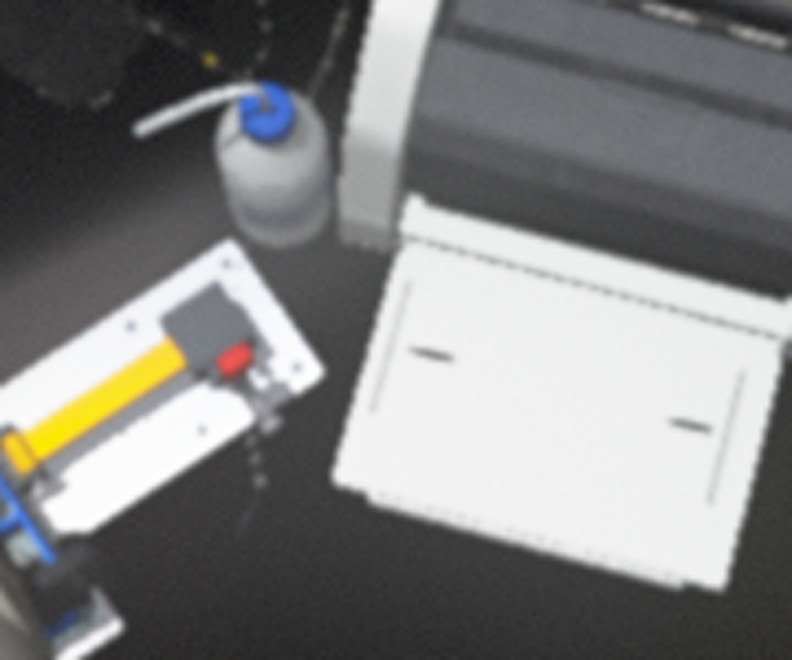

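Run:
```python
from h import *
d=np.load('pics/top0.npy');f=lambda x,y:(x/4.4+220,y/4.4+90)
xt=np.array([-.5707,.8211]);yt=np.array([-.8211,-.5707])
for q in[(415,215),(345,475),(400,300),(450,450),(370,500),(230,355),(215,310)]:
    u,v=f(*q);e,r=ray('top',u,v);p=e+r*d[int(round(v)),int(round(u))];b=p[:2]-np.array([.7023,.0699]);print(q,p.round(3),'trolley',(b@xt).round(3),(b@yt).round(3))
```

```text
(415, 215) [ 0.792 -0.06   0.003] trolley -0.158 0.001
(345, 475) [ 0.616 -0.017  0.013] trolley -0.022 0.121
(400, 300) [ 0.728 -0.051  0.027] trolley -0.114 0.048
(450, 450) [ 0.633 -0.084  0.013] trolley -0.087 0.145
(370, 500) [ 0.602 -0.033 -0.001] trolley -0.027 0.141
(230, 355) [0.672 0.051 0.107] trolley 0.002 0.036
(215, 310) [0.71  0.064 0.065] trolley -0.009 -0.003
```

Run:
```python
from h import *
st();plan([.670,.049,.2],34.8,9,45)
```

```text
18.8 tcp [0.4843 0.1567 0.2172] yaw -54.99 tilt [-0.  0. -1.] F [ 0.2 -0.1 -0.5] w 0.08 j [ 0.02  0.27 -0.54  1.93  0.16  0.98 -1.55]
yaw -54.99 w [-0.     0.    -1.567] dist 0.023928783542781527
22, -10, 2, -0, 0, -0.174, 45,, 23, -6, 2, -0, 0, -0.174, 45,, 24, -2, 2, -0, 0, -0.174, 45,, 24, 2, 2, -0, 0, -0.174, 45,, 23, 6, 2, -0, 0, -0.174, 45,, 22, 10, 2, -0, 0, -0.174, 45,, 20, 14, 2, -0, 0, -0.174, 45,, 17, 17, 2, -0, 0, -0.174, 45,, 14, 20, 2, -0, 0, -0.174, 45,
```

>>> servo_tool(increments=[22, -10, 2, 0, 0, -0.174, 45, 23, -6, 2, 0, 0, -0.174, 45, 24, -2, 2, 0, 0, -0.174, 45, 24, 2, 2, 0, 0, -0.174, 45, 23, 6, 2, 0, 0, -0.174, 45, 22, 10, 2, 0, 0, -0.174, 45, 20, 14, 2, 0, 0, -0.174, 45, 17, 17, 2, 0, 0, -0.174, 45])

```text
clock: 19.8
tcp_pos: [0.6514, 0.0594, 0.201]
orientation: [-3.066, -0.682, 0.0]
contact_force: [0.2, 0.0, 0.2]
grip_width: 0.0447
```

>>> servo_tool(increments=[14, 20, 2, 0, 0, -0.174, 45, 0, 0, 0, 0, 0, 0, 45, 0, 0, 0, 0, 0, 0, 45, 0, 0, 0, 0, 0, 0, 45, 0, 0, 0, 0, 0, 0, 45, 0, 0, 0, 0, 0, 0, 45, 0, 0, 0, 0, 0, 0, 45, 0, 0, 0, 0, 0, 0, 45])

```text
clock: 20.8
tcp_pos: [0.6717, 0.0475, 0.1993]
orientation: [2.998, 0.937, -0.0]
contact_force: [-0.0, 0.1, 0.3]
grip_width: 0.0452
```

Run:
```python
from h import *
o=st();im,d=grab_frame('wrist');cv2.imwrite('pics/w10.png',im[:,:,::-1])
r=blobs(mask(im,(0,140,90),(8,255,255),(240,100,420,300)),20);print(r,[wonz(*q[1],.108,o).round(4) for q in r])
m=mask(im,(0,140,90),(8,255,255),(240,100,420,300));crop(im,250,120,400,260,5,'pics/w10c.png')
```

```text
20.8 tcp [0.6717 0.0475 0.1993] yaw 34.71 tilt [-0. -0. -1.] F [-0.   0.1  0.3] w 0.0452 j [ 0.33  0.61 -0.73  1.55  0.43  1.15  0.11]
[(np.int32(433), array([320.9, 199.7]), array([313, 184,  17,  32], dtype=int32))] [array([0.6693, 0.0509, 0.108 ])]
```

View pics/w10.png

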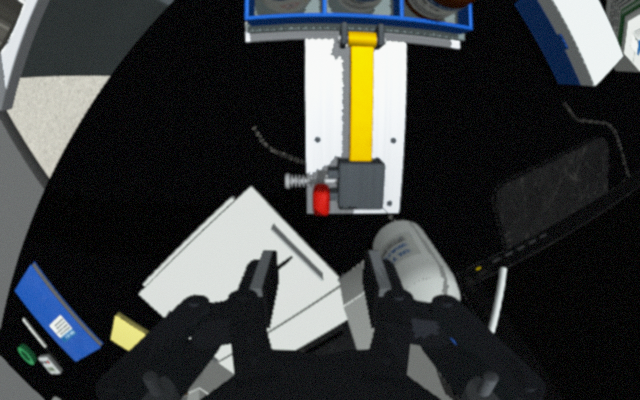

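View pics/w10c.png

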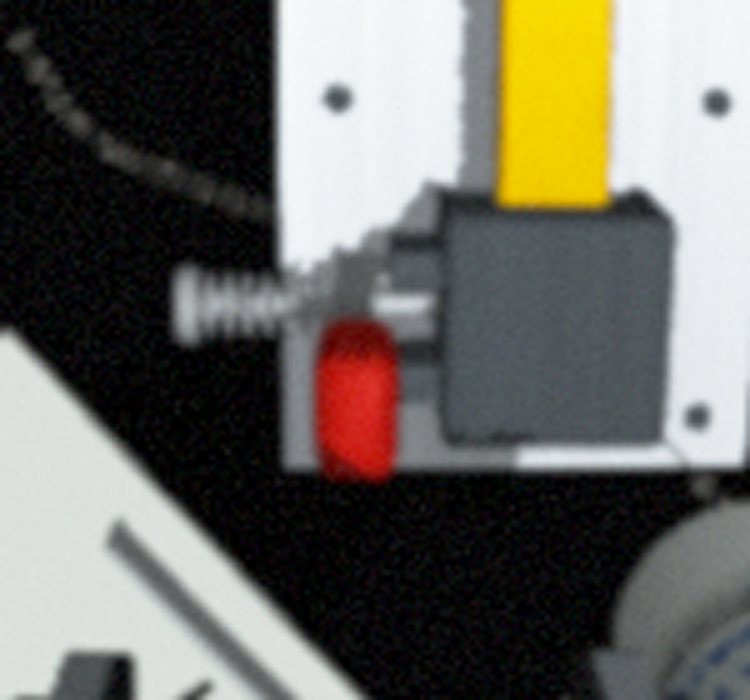

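Run:
```python
from h import *
o=get_obs();Rm=R.from_rotvec(o['orientation']).as_matrix()
for q in[((357)/5+250,360/5+120),((357)/5+250,482/5+120),(357/5+250,420/5+120)]:
    p=wonz(*q,.111,o);print(p.round(4),(Rm.T@(p-o['tcp_pos'])*1000).round(1))
print((Rm.T@(np.array([.6707,.0479,.098])-o['tcp_pos'])*1000).round(1))
```

```text
[0.6654 0.0572 0.111 ] [  0.3 -11.6  88.3]
[0.6771 0.0403 0.111 ] [ 0.4  9.  88.3]
[0.6711 0.049  0.111 ] [ 0.4 -1.6 88.3]
[ -0.6  -0.9 101.3]
```

>>> servo_tool(increments=[0, -1, 30, 0, 0, 0, 45, 0, 0, 30, 0, 0, 0, 45, 0, 0, 30, 0, 0, 0, 45, 0, 0, 20, 0, 0, 0, 45, 0, 0, 8, 0, 0, 0, 45, 0, 0, 0, 0, 0, 0, 45, 0, 0, 0, 0, 0, 0, 45, 0, 0, 0, 0, 0, 0, 45])

```text
clock: 21.85
tcp_pos: [0.6718, 0.0485, 0.0824]
orientation: [2.998, 0.937, 0.003]
contact_force: [-0.2, -0.3, 0.9]
grip_width: 0.0452
```

Run:
```python
from h import *
o=st();im,d=grab_frame('wrist');cv2.imwrite('pics/w11.png',im[:,:,::-1])
```

```text
21.85 tcp [0.6718 0.0485 0.0824] yaw 34.71 tilt [ 0.002  0.    -1.   ] F [-0.2 -0.3  0.9] w 0.0452 j [ 0.29  0.73 -0.67  1.64  0.53  0.96  0.04]
```

View pics/w11.png

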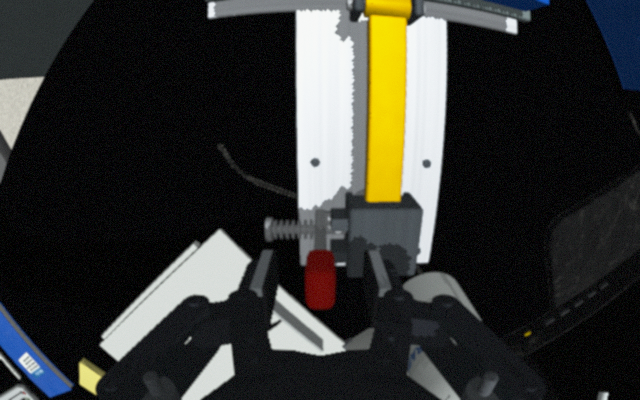

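The red grip at (320,280) is centred between the fingers. Closing firmly.

>>> servo_tool(increments=[0, 0, 0, 0, 0, 0, 5, 0, 0, 0, 0, 0, 0, 5, 0, 0, 0, 0, 0, 0, 5, 0, 0, 0, 0, 0, 0, 5, 0, 0, 0, 0, 0, 0, 5, 0, 0, 0, 0, 0, 0, 5, 0, 0, 0, 0, 0, 0, 5, 0, 0, 0, 0, 0, 0, 5], squeeze=60)

```text
clock: 22.9
tcp_pos: [0.6716, 0.0486, 0.0817]
orientation: [-2.998, -0.937, -0.002]
contact_force: [2.9, 0.6, 4.0]
grip_width: 0.0132
```

Gripped. Now pulling 11 mm outward (tool −x).

>>> servo_tool(increments=[-2, 0, 0, 0, 0, 0, 5, -2, 0, 0, 0, 0, 0, 5, -2, 0, 0, 0, 0, 0, 5, -2, 0, 0, 0, 0, 0, 5, -2, 0, 0, 0, 0, 0, 5, -1, 0, 0, 0, 0, 0, 5, 0, 0, 0, 0, 0, 0, 5, 0, 0, 0, 0, 0, 0, 5])

```text
clock: 23.9
tcp_pos: [0.6632, 0.0427, 0.0816]
orientation: [-2.998, -0.937, -0.004]
contact_force: [6.7, 3.3, 1.9]
grip_width: 0.0132
```

Run:
```python
from h import *
o=st();im,d=grab_frame('wrist');cv2.imwrite('pics/w12.png',im[:,:,::-1])
```

```text
23.9 tcp [0.6632 0.0427 0.0816] yaw 34.73 tilt [ 0.002  0.001 -1.   ] F [6.7 3.3 1.9] w 0.0132 j [ 0.3   0.72 -0.67  1.66  0.53  0.95  0.04]
```

View pics/w12.png

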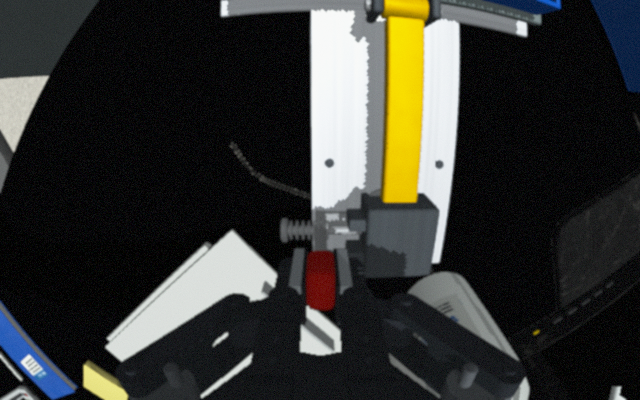

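Latch travel is about 10 mm at 7.5 N, which matches the spring. Lifting along the hinge arc.

>>> servo_tool(increments=[0, -0.8, -2.8, -0.02, 0, 0, 5, 0, -1.6, -5.6, -0.04, 0, 0, 5, 0, -1.6, -5.6, -0.04, 0, 0, 5, 0, -1.6, -5.6, -0.04, 0, 0, 5, 0, -1.6, -5.6, -0.04, 0, 0, 5, 0, -0.8, -2.8, -0.02, 0, 0, 5, 0, 0, 0, 0, 0, 0, 5, 0, 0, 0, 0, 0, 0, 5])

```text
clock: 24.95
tcp_pos: [0.6572, 0.0506, 0.1085]
orientation: [2.815, 0.88, 0.091]
contact_force: [6.3, 2.7, -1.3]
grip_width: 0.013
```

Run:
```python
from h import *
o=st();im,d=grab_frame('wrist');cv2.imwrite('pics/w13.png',im[:,:,::-1])
```

```text
24.95 tcp [0.6572 0.0506 0.1085] yaw 34.75 tilt [ 0.115 -0.163 -0.98 ] F [ 6.3  2.7 -1.3] w 0.013 j [ 0.16  0.62 -0.59  1.75  0.67  0.92 -0.16]
```

View pics/w13.png

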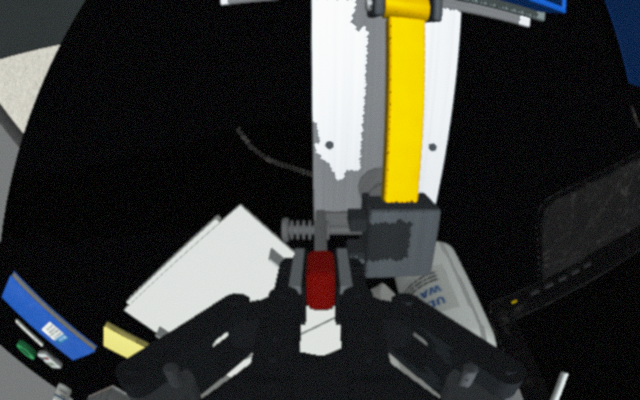

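The tongue rises with the tool: it stays fixed in the wrist view and its shadow has opened. Continuing by another 0.28 rad.

>>> servo_tool(increments=[0, -0.8, -2.8, -0.02, 0, 0, 5, 0, -1.6, -5.6, -0.04, 0, 0, 5, 0, -1.6, -5.6, -0.04, 0, 0, 5, 0, -1.6, -5.6, -0.04, 0, 0, 5, 0, -1.6, -5.6, -0.04, 0, 0, 5, 0, -1.6, -5.6, -0.04, 0, 0, 5, 0, -1.6, -5.6, -0.04, 0, 0, 5, 0, -0.8, -2.8, -0.02, 0, 0, 5])

```text
clock: 26.0
tcp_pos: [0.6442, 0.0695, 0.1425]
orientation: [2.553, 0.8, 0.199]
contact_force: [6.1, 1.7, -1.1]
grip_width: 0.013
```

>>> servo_tool(increments=[0, 0, 0, 0, 0, 0, 5, 0, 0, 0, 0, 0, 0, 5, 0, 0, 0, 0, 0, 0, 5, 0, 0, 0, 0, 0, 0, 5, 0, 0, 0, 0, 0, 0, 5, 0, 0, 0, 0, 0, 0, 5, 0, 0, 0, 0, 0, 0, 5, 0, 0, 0, 0, 0, 0, 5])

```text
clock: 27.0
tcp_pos: [0.6443, 0.0693, 0.1422]
orientation: [2.554, 0.799, 0.198]
contact_force: [6.9, 1.2, -0.2]
grip_width: 0.013
```

Run:
```python
from h import *
o=st();im,d=grab_frame('wrist');cv2.imwrite('pics/w14.png',im[:,:,::-1])
s,_=grab_frame('scene');crop(s,320,130,440,240,5,'pics/s14.png')
z=R.from_rotvec(o['orientation']).as_matrix()[:,2];phi=np.arccos(-z[2]);print('phi',phi,'coupler rise',140*np.sin(phi),'TCP z predicted',45+140*np.sin(phi)+36.7*np.cos(phi))
for u,v in []:pass
```

```text
27.0 tcp [0.6443 0.0693 0.1422] yaw 34.78 tilt [ 0.265 -0.379 -0.887] F [ 6.9  1.2 -0.2] w 0.013 j [-0.06  0.53 -0.49  1.84  0.91  0.99 -0.48]
phi 0.48091715953134817 coupler rise 64.7629495877076 TCP z predicted 142.30010619069475
```

View pics/w14.png

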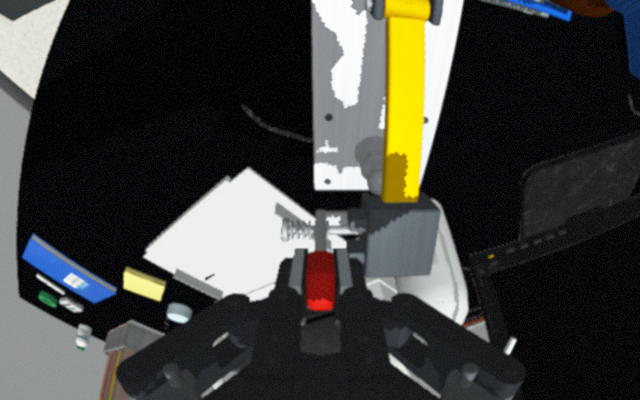

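View pics/s14.png

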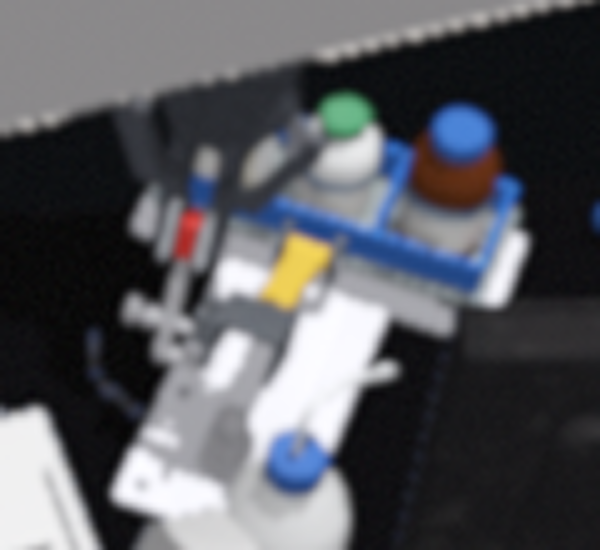

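Run:
```python
from h import *
im,_=grab_frame('top');crop(im,150,110,460,290,2.5,'pics/t15.png');st()
```

```text
27.15 tcp [0.6443 0.0693 0.1422] yaw 34.78 tilt [ 0.265 -0.379 -0.887] F [ 6.6  0.8 -0.6] w 0.0132 j [-0.06  0.53 -0.49  1.84  0.91  0.99 -0.48]
```

View pics/t15.png

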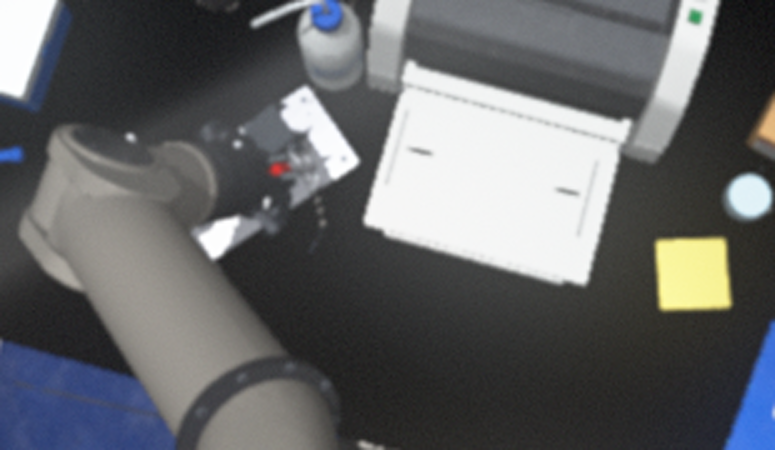

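The top view shows the bystanders in place but the arm hides the crate. Wrist force matches the latch spring alone, and the pose is steady, so I'm handing in.

Run:
```python
from h import *
print(hand_in())
```

```text
the job is handed in; nothing more can be done
None
```

I loaded both bottles, unhitched the trolley, and handed in at about 27 s, still holding the tongue up. The green-capped bottle is in the middle cell and the yellow-capped one in the near cell. `hand_in()` gives no verdict, so I don't know how it was judged.

- **Bottles:** Both were set down and released. A wrist-camera check right after placed each within about 3 mm of its cell centre, both upright.
- **Latch and tongue:** I pulled the latch about 10 mm outward, with 7.5 N at the wrist, which matches its spring. I then lifted the tongue along its hinge arc to about 0.48 rad, putting the coupler about 65 mm above the ball. That height comes from the tool's tilt, and the tool height agreed within 0.1 mm. The pose and force were steady before hand-in, with the grip holding at 60 N.
- **Not seen at the end:** The last scene view shows the green and brown bottles upright in their cells. The gripper and arm hid the yellow bottle in the final views, so its last sighting was before the latch move. No unexpected wrist force showed up after that. The wash bottle, beaker and pad looked unmoved, though I only judged that by eye.

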